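Tighten the window clamps of a flow cell by quarter turns round its rim

ROBOT

A 6-joint arm with a two-finger parallel gripper is mounted at the origin on a cart in front of the work surface, level with it; the furniture and walls round the work are solid. World frame = base frame: x ahead of the robot, y to its left, z up, the work surface at z = 0. Lengths are in m, angles in rad, forces in N, time in s.
With the tool pointing down it reaches from about 0.3 to 1 m from the base axis. Payload 5.1 kg.
Tool frame: the origin (TCP) lies at the very end of the fingers, on their centre line; the grasp point (between the pads) lies 19 mm behind it (bot.grip_depth is the distance from the TCP to the grasp point, in m); z points along the fingers, y is the line along which they close (so a half turn about z gives the same grasp; the last joint's range is limited). The gripper opens to 95 mm and grips with 3 to 60 N. Pads are 20 mm wide; open, the fingers measure 119 mm over their backs; the gripper's body (75 mm by 180 mm) begins 59 mm behind the grasp point.
Start: joints at [1.133, 0.124, 1.65, -0, 1.367, -0.083], TCP at [0.226, 0.609, 0.215] pointing down, gripper open.
Joint ranges: [-2.61, 2.61], [-1.02, 2.33], [0.03, 2.71], [-1.35, 4.49], [0.32, 2.68], [-2.91, 2.91]. Speed limits (rad/s): [2.57, 2.57, 3.14, 3.14, 3.14, 3.14].

INTERFACE

Orientations are given as a unit quaternion [w, x, y, z].
In Python, from bench import bot gives the robot as it stands.
- The arm moves only by the tool jog_arm, never from a script. Its argument "moves" is one flat list of numbers, 7 for each row, row after row: the turn, a rotation vector about the tool's x, y, z in degrees, then the shift along the tool's x, y, z in m, then the finger opening in m, from 0 to 0.0951. A call has 1 to 8 rows; each row is the pose to reach, as a shift and turn from the pose commanded when the call began, along the tool's axes at that moment; what a row does not reach only later rows make up. A row lasts 1/10 s, in which the tool goes at most 50 mm and 8.59 degrees, less where a joint would pass 70% of its speed; a pose out of reach is approached as far as the arm can. A call with a gripper value outside its range is refused whole. The fingers move at their own pace and stop on an object; "grip_force" is the grip in N (left out, the last holds). Time passes only in rows, so rows that repeat a pose let the fingers close. It gives the time, the measured TCP pose, the force, the opening and the grip force at its end, in the units of the state.
- bot.read_state(): the state, without advancing time (a new reading comes with each control period).
- bot.grab_frame(name): name is "scene" or "top" or "wrist"; returns the picture (420x560x3 uint8, red, green, blue); there is no depth.
- bot.camera_model(name): a dict with "fx", "fy", "cx", "cy" (pixels), "world_from_camera" (4x4, takes a point from camera to world coordinates). Camera axes: x right, y down, z forward; pixel columns grow to the right and rows downward; lengths in m; the calibration is good to about 2 mm. A picture is of the moment at which its call begins: read the wrist's pose just before it. camera_model takes no time and is no camera call; for the wrist camera it gives the pose at the moment of the call.
- bot.hand_in(): hands the job in; it is judged then, once.
The state is a dict: "t": time; "joint_pos": joint angles; "joint_velocities": joint speeds; "effort": joint torques, N m; "eef_pos": TCP position; "eef_rot": TCP orientation; "wrist_force": force on the tool from outside, world axes, zero at the start; "torque": the same for the moment, N m; "grip_width": finger opening in m; "grip_force": force on a finger pad.
Only numpy, scipy, OpenCV 4.12 (cv2) and the standard library are available. Lean on these libraries where they do the work, as an engineer would, in place of code of your own. Each camera call takes 0.05 s, during which the arm holds its last target. There are 200 camera calls.

TASK

Clamp the glass window of the flow cell evenly. First run all three square-headed clamp screws down, clockwise from above, until you feel each one bite and just begin to turn stiffly; only then give each of them one quarter turn past its bite, in order round the rim, starting with the screw above the hose barb and going on clockwise as seen from above. Do not lean on the glass or overtighten it, and leave the things standing round the cell alone.

Things in the scene. Friction and masses are not known exactly. Their poses are not given: they have to be found in the camera images.
- cell: Flow cell, fixed to the worktop: round steel body, flange 160 mm across and 46 mm high, under a glass window with three clamps 120 degrees apart. Origin: centre of the underside; +x towards the single ridged hose barb sticking out low down (z 20 mm, 120 mm from the centre). Clamp arms are 24 mm wide, 35 to 79 mm from the centre, their tops at z 88 mm; the screws in them are 50 mm from the centre.
- screw_1: Clamp screw above the hose barb (the cell's +x side). Head: upright square steel bar, 22 mm across flats, 32 mm tall, all of it free to grip. Origin: on the vertical screw axis at mid-height of the square (z 107 mm at the start); x, y normal to the flats. Tightens clockwise from above (yaw falls); stays where left.
- screw_2: Clamp screw next after screw_1, clockwise from above (-120 degrees in the cell's frame); same shape and frame. All screws: at the start each head has 0.25 to 2.1 rad of slack to take up, turning freely (0.03 N m) at its height, different and unknown for each; then the thread bites (the torque jumps to 0.2 N m as the shank twists 2 degrees) and from there on drives the foot onto the glass.
- screw_3: Clamp screw next after screw_2, clockwise from above (+120 degrees in the cell's frame); same shape and frame. All screws: from 0.2 N m at the bite the torque grows to about 0.3 N m a quarter turn on, and the foot on its disc springs then presses with 12 N; the head sinks 1 mm in that quarter turn. The shank, twisted 3 degrees by then, springs back on release.
- foot_1: Round steel foot, 18 mm across, under the clamp arm below screw_1, pushed onto the glass by that screw; it does not turn. Origin: on the screw axis 107 mm above the worktop.
- foot_2: Round steel foot, 18 mm across, under the clamp arm below screw_2, pushed onto the glass by that screw; it does not turn. Origin: on the screw axis 107 mm above the worktop.
- foot_3: Round steel foot, 18 mm across, under the clamp arm below screw_3, pushed onto the glass by that screw; it does not turn. Origin: on the screw axis 107 mm above the worktop.
- glass: Round clear glass window, fragile, 120 mm across, 12 mm thick, loose on a flat gasket in the cell under the clamps, its top 60 mm above the worktop. Origin: centre of its underside.
- beaker: Small glass beaker, 55 mm across, 71 mm tall, a bystander. Origin: centre of its underside.
- vial: Vial with black cap, 27 mm across, 68 mm tall, a bystander. Origin: centre of its underside.
- bottle: Square white plastic bottle, 54 mm wide, 103 mm tall, a bystander. Origin: centre of its underside.

How it is judged:
On the way, in this order (a step that is already met when the one before it is completed fails the run):
1. all three screws bite on the glass (contact force between each of foot_1, foot_2, foot_3 and glass above 0.15 N), for 0.2 s.
2. the screw above the hose barb has its quarter turn past the bite, the other two not yet (contact force between foot_1 and glass above 8.4 N and contact force between each of foot_2, foot_3 and glass below 8.4 N), for 0.1 s.
3. the next screw clockwise has its quarter turn, the last one not yet (contact force between each of foot_1, foot_2 and glass above 8.4 N and contact force between foot_3 and glass below 8.4 N), for 0.1 s.
4. the last screw has its quarter turn (contact force between each of foot_1, foot_2, foot_3 and glass above 8.4 N), for 0.1 s.
At the end, for the whole second after the job is handed in: Each of the three screws is a quarter turn past its bite (about 70 to 110 degrees), which is a clamping force of 8.4 to 16 N on the glass, and the three bystanders stand upright (all of step 4 and contact force between each of foot_1, foot_2, foot_3 and glass below 16 N and angle between each of beaker, vial, bottle's own z axis and vertical below 0.2 rad); the robot touches nothing.
It fails at once if one screw is tightened well past its bite (over 5 N, about 50 degrees) while another does not yet bite: the window is clamped askew ((contact force between foot_1 and glass above 5 N and contact force between foot_2 and glass below 0.12 N) or (contact force between foot_1 and glass above 5 N and contact force between foot_3 and glass below 0.12 N) or (contact force between foot_2 and glass above 5 N and contact force between foot_1 and glass below 0.12 N) or (contact force between foot_2 and glass above 5 N and contact force between foot_3 and glass below 0.12 N) or (contact force between foot_3 and glass above 5 N and contact force between foot_1 and glass below 0.12 N) or (contact force between foot_3 and glass above 5 N and contact force between foot_2 and glass below 0.12 N)).
It fails at once if a screw is overtightened (over 24 N, nearly 150 degrees past the bite): the glass cracks (contact force between any of foot_1, foot_2, foot_3 and glass above 24 N).
It fails at once if the robot leans on the glass with more than 5 N (contact force between any of the arm, the fingers and glass above 5 N).
It fails at once if a bystander is moved by more than 3 cm (distance of any of beaker, vial, bottle from where it was at the start of the episode above 0.03 m).
It also fails if it takes over 72 s, if anything falls off the work surface, if the arm or the gripper's body presses on something with over 40 N, if the wrist force passes 120 N, or if a joint passes its speed limit or range.

## Working session

There is one attempt and no reset: what is moved stays moved. The work goes in short steps, Python scripts to look and compute and a tool call to move; the robot and the scene stay as the last step left them, time stands still between calls to the robot, and variables do not carry over. Pictures are saved under pics/ and viewed, at most 10 in all, crops included, and the job is handed in when it is done.

Besides the shell and the picture viewer there is one more tool, called as name(argument=value, ...), one argument or row to a line, values as JSON. jog_arm: Moves the arm, as the interface text tells. Its arguments: {"type":"object","properties":{"moves":{"type":"array","items":{"type":"number"}},"grip_force":{"type":"number"}},"required":["moves"]}

```bash
mkdir -p pics; ls
python3 - <<'E'
from bench import bot
import cv2
for n in("top","scene"):
    cv2.imwrite(f"pics/{n}0.png",cv2.resize(bot.grab_frame(n)[:,:,::-1],(800,600),interpolation=cv2.INTER_CUBIC))
    print(bot.camera_model(n))
print(bot.read_state())
E
```

```text
pics
{'fx': 534.9954058531105, 'fy': 534.9954058531105, 'cx': 277.6836568561913, 'cy': 210.8585841122761, 'world_from_camera': array([[ 0.00882689, -0.99783607,  0.06515571,  0.48837117],
       [-0.99995607, -0.00860259,  0.00372231, -0.18181637],
       [-0.00315374, -0.06518571, -0.99786817,  1.31515166],
       [ 0.        ,  0.        ,  0.        ,  1.        ]])}
{'fx': 414.85873373277, 'fy': 414.85873373277, 'cx': 271.6433710346315, 'cy': 218.9006943887212, 'world_from_camera': array([[-0.8789431 , -0.28624419,  0.38147515,  0.24676008],
       [-0.47648825,  0.56133109, -0.67665823,  0.40862555],
       [-0.02044438, -0.77651251, -0.62977008,  0.6418108 ],
       [ 0.        ,  0.        ,  0.        ,  1.        ]])}
{'t': 0.1, 'joint_pos': array([ 1.13341662e+00,  1.24454927e-01,  1.65156905e+00, -2.07732310e-05,
        1.36748929e+00, -8.26025690e-02]), 'joint_velocities': array([ 0.00017206, -0.00107581, -0.00244714,  0.0012091 , -0.00239108,
        0.00074251]), 'effort': array([-1.04244600e-04, -4.18881834e+01, -3.61096752e+01,  7.76348636e-02,
        4.60638700e-02, -3.66113863e-05]), 'eef_pos': array([0.22557964, 0.60896741, 0.21348155]), 'eef_rot': array([-2.37039585e-04,  1.76457572e-01,  9.84307779e-01, -9.30649414e-04]), 'wrist_force': array([ 1.42347159,  0.39873254, -0.27925186]), 'torque': array([ 0.02739666, -0.03468023,  0.05837749]), 'grip_force': 0.0, 'grip_width': 0.09532732691910403}
```

View pics/top0.png

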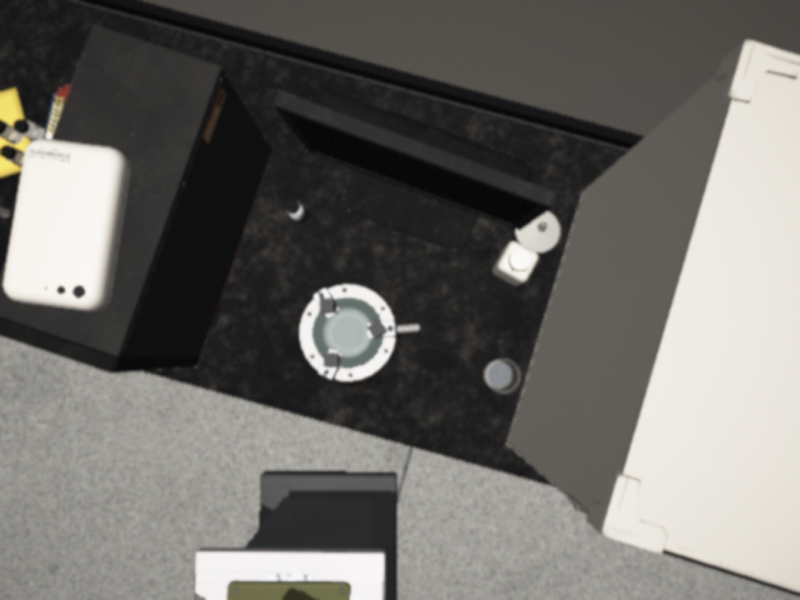

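View pics/scene0.png

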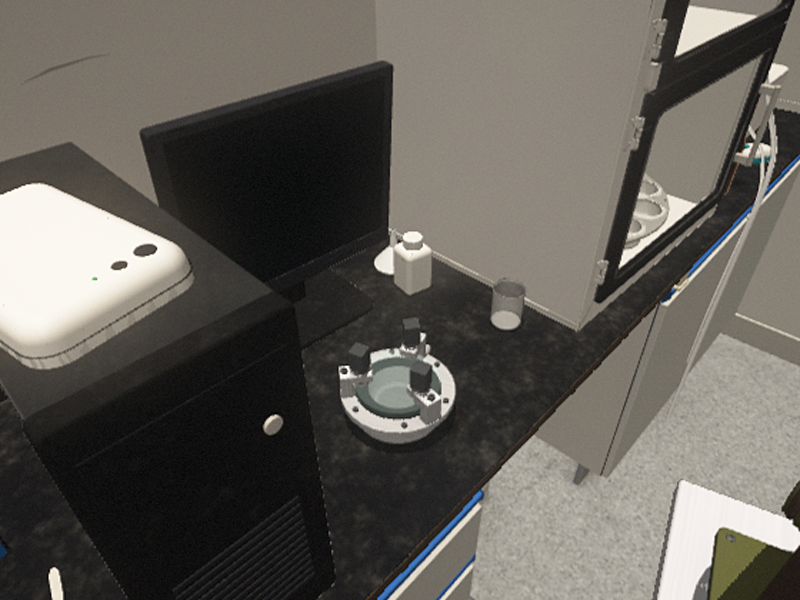

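The top view shows the flange centred at about (347,333) of 800x600, with the barb pointing right to (419,327). The scene view shows the three dark heads, plus a PC tower between the arm and the cell. I'll retract, go round the tower and look with the wrist camera.

jog_arm(
  moves=[0, 0, 0, -0.065, -0.252, -0.085, 0.06, 0, 0, 0, -0.065, -0.252, -0.085, 0.06, 0, 0, 0, -0.065, -0.252, -0.085, 0.06, 0, 0, 0, -0.065, -0.252, -0.085, 0.06, 0, 0, 0, -0.065, -0.252, -0.085, 0.06, 0, 0, 0, -0.065, -0.252, -0.085, 0.06, 0, 0, 0, -0.065, -0.252, -0.085, 0.06],
  grip_force=40,
)

```text
t: 0.8
eef_pos: [0.1994, 0.3493, 0.3014]
eef_rot: [0.001, 0.177, 0.984, 0.002]
wrist_force: [0.6, 1.1, 0.1]
grip_width: 0.06
grip_force: 0.0
```

jog_arm(
  moves=[0, 0, 0, -0.217, -0.24, 0, 0.06, 0, 0, 0, -0.217, -0.24, 0, 0.06, 0, 0, 0, -0.217, -0.24, 0, 0.06, 0, 0, 0, -0.217, -0.24, 0, 0.06, 0, 0, 0, -0.217, -0.24, 0, 0.06, 0, 0, 0, -0.217, -0.24, 0, 0.06, 0, 0, 0, -0.217, -0.24, 0, 0.06, 0, 0, 0, -0.217, -0.24, 0, 0.06],
)

```text
t: 1.6
eef_pos: [0.3203, 0.0482, 0.2986]
eef_rot: [-0.001, 0.179, 0.984, -0.0]
wrist_force: [-0.6, 0.8, -0.5]
grip_width: 0.0601
grip_force: 0.0
```

jog_arm(
  moves=[0, 0, 0, -0.24, -0.071, -0.02, 0.06, 0, 0, 0, -0.24, -0.071, -0.02, 0.06, 0, 0, 0, -0.24, -0.071, -0.02, 0.06, 0, 0, 0, -0.24, -0.071, -0.02, 0.06, 0, 0, 0, -0.24, -0.071, -0.02, 0.06, 0, 0, 0, -0.24, -0.071, -0.02, 0.06, 0, 0, 0, -0.24, -0.071, -0.02, 0.06, 0, 0, 0, -0.24, -0.071, -0.02, 0.06],
)

```text
t: 2.4
eef_pos: [0.5195, -0.098, 0.3192]
eef_rot: [-0.0, 0.175, 0.984, 0.0]
wrist_force: [0.0, -0.1, 0.3]
grip_width: 0.0601
grip_force: 0.0
```

Run:
```python
from bench import bot
import cv2
s=bot.read_state();print(s)
m=bot.camera_model("wrist");print(m)
cv2.imwrite("pics/w1.png",cv2.resize(bot.grab_frame("wrist")[:,:,::-1],(800,600),interpolation=cv2.INTER_CUBIC))
```

```text
{'t': 2.4, 'joint_pos': array([-2.88258083e-01, -1.90701293e-01,  1.78379024e+00,  4.61820472e-04,
        1.54952879e+00, -1.50624193e+00]), 'joint_velocities': array([-0.0014291 , -0.0324176 ,  0.01018025, -0.00304822, -0.00162933,
       -0.00375587]), 'effort': array([-3.60703859e-01, -2.70314223e+01, -3.71575069e+01, -3.95819661e-02,
        5.42127283e-02,  6.39335951e-03]), 'eef_pos': array([ 0.51952715, -0.09800111,  0.31917694]), 'eef_rot': array([-4.83568853e-04,  1.75497650e-01,  9.84479689e-01,  2.86621895e-04]), 'wrist_force': array([ 0.02132349, -0.07594377,  0.34363141]), 'torque': array([-0.04543563, -0.00089452,  0.03265672]), 'grip_force': 0.0, 'grip_width': 0.06005521549713009}
{'fx': 316.45785534570933, 'fy': 316.45785534570933, 'cx': 287.68810330784976, 'cy': 206.7356951227002, 'world_from_camera': array([[ 3.45529733e-01,  9.08662020e-01,  2.34398244e-01,
         4.54269356e-01],
       [ 9.38407716e-01, -3.34684127e-01, -8.58923389e-02,
        -7.35260776e-02],
       [ 4.02265286e-04,  2.49639478e-01, -9.68338768e-01,
         4.89173378e-01],
       [ 0.00000000e+00,  0.00000000e+00,  0.00000000e+00,
         1.00000000e+00]])}
```

View pics/w1.png

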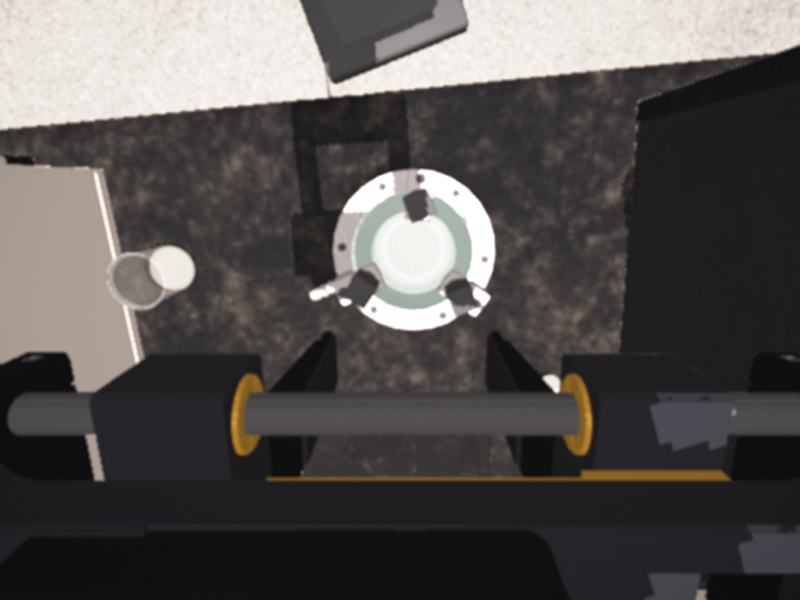

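The wrist view shows the cell flange centred near (414,250). The heads are near (361,287) beside the barb, (418,205) and (461,292). Next is an enlarged crop.

```bash
cat > h.py <<'E'
import numpy as np,cv2
def ray(m,uv,z):
    T=m["world_from_camera"];d=T[:3,:3]@[(uv[0]-m["cx"])/m["fx"],(uv[1]-m["cy"])/m["fy"],1]
    return T[:3,3]+d*(z-T[2,3])/d[2]
def proj(m,P):
    T=m["world_from_camera"];p=(np.atleast_2d(P)-T[:3,3])@T[:3,:3]
    return np.c_[p[:,0]/p[:,2]*m["fx"]+m["cx"],p[:,1]/p[:,2]*m["fy"]+m["cy"]]
E
python3 - <<'E'
from bench import bot
import cv2
f=cv2.imread("pics/w1.png") 
g=bot.grab_frame("wrist")[:,:,::-1]
cv2.imwrite("pics/w1raw.png",g)
c=g[112:232,222:362]
cv2.imwrite("pics/w1c.png",cv2.resize(c,None,fx=5,fy=5,interpolation=cv2.INTER_CUBIC))
E
```

```text
(no output)
```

View pics/w1c.png

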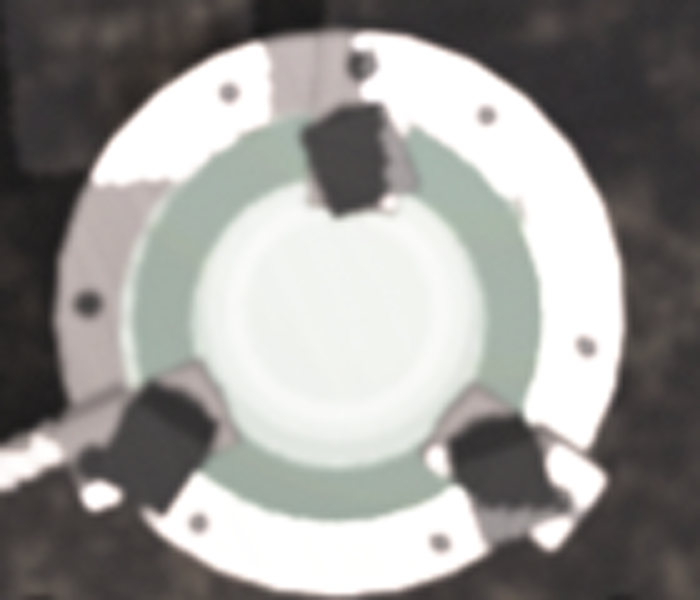

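Enlarged crop: flange centre is about (340,312) crop px. Screw_1 is at lower left by the barb (~(160,445)), screw_2 at top (~(347,158)) and screw_3 at lower right (~(500,470)). I'll check a model overlay.

```bash
cat > ov.py <<'E'
import numpy as np,cv2
from h import *
from bench import bot
m=bot.camera_model("wrist")
full=lambda c:(222+c[0]/5-.4,112+c[1]/5-.4)
C=ray(m,full((340,312)),.046);print("C",C)
for n,c in zip((1,2,3),((163,440),(345,155),(497,460))):
    p=ray(m,full(c),.118)-C;print(n,np.hypot(*p[:2]),np.degrees(np.arctan2(p[1],p[0])))
b=ray(m,full((0,468)),.02)-C;print("barb",np.hypot(*b[:2]),np.degrees(np.arctan2(b[1],b[0])))
E
python3 ov.py
```

```text
C [ 0.51810027 -0.09433636  0.046     ]
1 0.04761373350503461 -85.21647635887427
2 0.04742280100235844 159.0085133886572
3 0.045238470465159435 36.06723058606656
barb 0.11626762768139921 -83.61980815472782
```

```bash
cat > fit.py <<'E'
import numpy as np,cv2,sys
from h import *
from bench import bot
from scipy.optimize import differential_evolution as DE
m=bot.camera_model("wrist")
g=cv2.resize(cv2.imread("pics/w1raw.png")[112:232,222:362],None,fx=5,fy=5,interpolation=cv2.INTER_CUBIC)
mx=g.max(2);C=np.array([.5181,-.0943]);yaw=np.radians(-83.5)
crop=lambda P:(proj(m,P)-[222,112]+.5)*5-.5
box=lambda x,y,a:np.array([[x+u*np.cos(a)-v*np.sin(a),y+u*np.sin(a)+v*np.cos(a),z] for z in(.091,.123) for u,v in((-.011,-.011),(.011,-.011),(.011,.011),(-.011,.011))])
for k in range(3):
    a=yaw-k*2*np.pi/3;c=C+.05*np.r_[np.cos(a),np.sin(a)]
    reg=np.zeros(mx.shape,np.uint8);cv2.fillConvexPoly(reg,cv2.convexHull(crop(np.array([[c[0]+.02*np.cos(t),c[1]+.02*np.sin(t),z] for t in np.arange(0,6.3,.3) for z in(.091,.123)])).astype(np.int32)),1)
    tgt=(mx<95)&(reg>0)
    def cost(p):
        M=np.zeros(mx.shape,np.uint8);cv2.fillConvexPoly(M,cv2.convexHull(np.round(crop(box(*p))).astype(np.int32)),1)
        return ((M>0)^tgt).sum()/tgt.sum()
    r=DE(cost,[(c[0]-.008,c[0]+.008),(c[1]-.008,c[1]+.008),(0,np.pi/2)],seed=1,maxiter=60)
    P=crop(box(*r.x)).astype(int)
    cv2.polylines(g,[P[4:]],1,(0,0,255),1);cv2.polylines(g,[P[:4]],1,(0,255,255),1);cv2.polylines(g,[crop(box(*c,r.x[2])).astype(int)[4:]],1,(255,0,0),1)
    print(k+1,"nominal",c,"fit",r.x[:2],"yaw",np.degrees(r.x[2]),r.fun)
cv2.imwrite("pics/ov1.png",g)
E
python3 fit.py
```

```text
1 nominal [ 0.52376016 -0.14397859] fit [ 0.5241512 -0.1468309] yaw 34.51162087563351 0.24475190839694658
2 nominal [ 0.472247   -0.07436255] fit [ 0.47475512 -0.07574025] yaw 22.87169858031853 0.6012074992055926
3 nominal [ 0.55829284 -0.06455886] fit [ 0.55859122 -0.06742284] yaw 3.0838394284723436 0.5937005798629414
```

View pics/ov1.png

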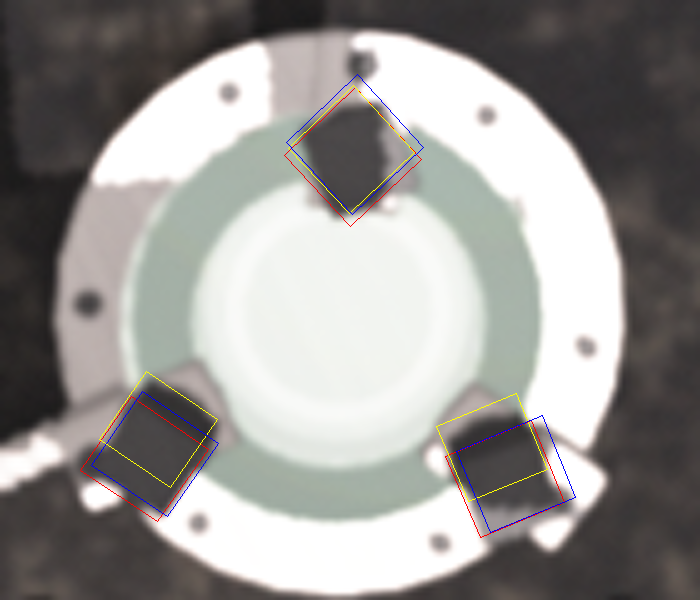

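Screw_1 fits well at a yaw of about 34.5°. Screws 2 and 3 are both near 3°. I'll hover over screw_1 at tool yaw 124.5°.

jog_arm(
  moves=[0, 0, -8, -0.021, -0.043, 0.03, 0.06, 0, 0, -16, -0.021, -0.043, 0.06, 0.06, 0, 0, -24, -0.021, -0.043, 0.09, 0.06, 0, 0, -32, -0.021, -0.043, 0.12, 0.06, 0, 0, -40, -0.021, -0.043, 0.15, 0.06, 0, 0, -48, -0.021, -0.043, 0.184, 0.06, 0, 0, -54.6, -0.021, -0.043, 0.184, 0.06, 0, 0, -54.6, -0.021, -0.043, 0.184, 0.06],
)

```text
t: 3.3
eef_pos: [0.5234, -0.1462, 0.1351]
eef_rot: [-0.0, -0.295, 0.956, 0.0]
wrist_force: [0.6, 0.5, -0.3]
grip_width: 0.0598
grip_force: 0.0
```

Run:
```python
from bench import bot
from h import *
s=bot.read_state();R=s["eef_rot"];print(s["eef_pos"],np.degrees(2*np.arctan2(R[2],R[1]))-90,s["torque"],s["wrist_force"],s["joint_pos"][5])
m=bot.camera_model("wrist")
g=np.ascontiguousarray(bot.grab_frame("wrist")[:,:,::-1])
cv2.imwrite("pics/w2raw.png",g)
C=np.array([.519,-.0958])
g=cv2.resize(g,(800,600),interpolation=cv2.INTER_CUBIC)
for k,yw in enumerate((34.5,3,3)):
    a=np.radians(-83.5-120*k);c=C+.05*np.r_[np.cos(a),np.sin(a)];t=np.radians(yw+45+90*np.arange(4))
    P=np.c_[c[0]+.01556*np.cos(t),c[1]+.01556*np.sin(t),t*0+.123]
    cv2.polylines(g,[np.round(proj(m,P)*800/560).astype(int)],1,(0,0,255),1)
cv2.imwrite("pics/w2.png",g)
```

```text
[ 0.5234268  -0.14621043  0.13512615] 124.3099998011817 [0.05233444 0.03650693 0.03353396] [ 0.55963266  0.52680963 -0.25519616] -2.5408765845947445
```

View pics/w2.png

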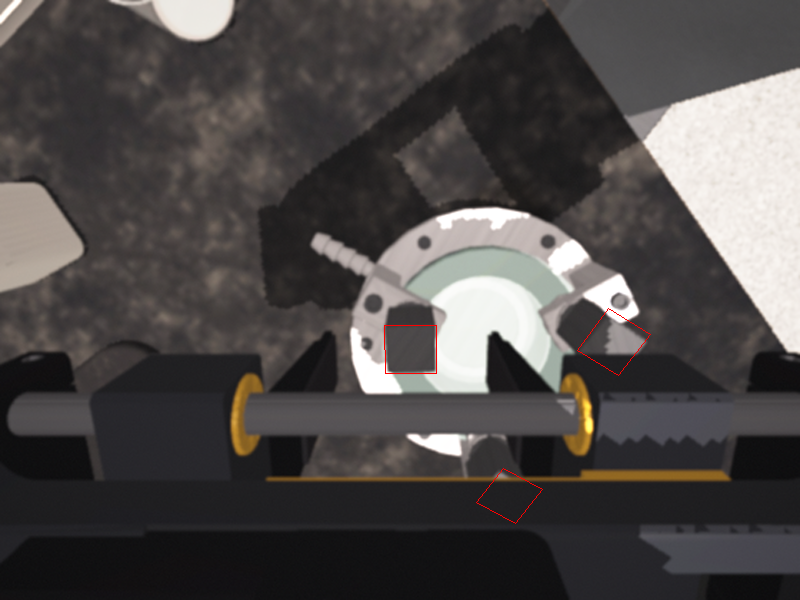

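The overlay matches screw_1's top at (411,348), midway between the fingers, and screw_2's at (613,342). Now I descend and close.

jog_arm(
  moves=[0, 0, 0, -0.0015, 0, 0.02, 0.06, 0, 0, 0, -0.0015, 0, 0.039, 0.06, 0, 0, 0, -0.0015, 0, 0.039, 0.015, 0, 0, 0, -0.0015, 0, 0.039, 0.015, 0, 0, 0, -0.0015, 0, 0.039, 0.015, 0, 0, 0, -0.0015, 0, 0.039, 0.015],
  grip_force=15,
)

```text
t: 3.95
eef_pos: [0.5267, -0.1469, 0.0983]
eef_rot: [0.001, -0.294, 0.956, -0.001]
wrist_force: [-0.3, -0.5, 0.1]
grip_width: 0.0335
grip_force: 0.0
```

```bash
cat > st.py <<'E'
from bench import bot
import numpy as np
s=bot.read_state();R=s["eef_rot"]
print("t",round(s["t"],2),"pos",s["eef_pos"].round(4),"yaw",round(np.degrees(2*np.arctan2(R[2],R[1]))-90,2),"tq",s["torque"].round(3),"F",s["wrist_force"].round(1),"q6",round(s["joint_pos"][5],3),"eff6",round(s["effort"][5],4),"w",round(s["grip_width"],4),s["grip_force"])
E
python3 st.py
```

```text
t 3.95 pos [ 0.5267 -0.1469  0.0983] yaw 124.25 tq [ 0.068  0.056 -0.024] F [-0.3 -0.5  0.1] q6 -2.539 eff6 0.0043 w 0.0335 0.0
```

jog_arm(
  moves=[0, 0, 0, 0, 0, 0, 0.015, 0, 0, 0, 0, 0, 0, 0.015, 0, 0, 0, 0, 0, 0, 0.015, 0, 0, 0, 0, 0, 0, 0.015],
)

```text
t: 4.35
eef_pos: [0.5257, -0.1453, 0.0976]
eef_rot: [0.0, -0.294, 0.956, 0.001]
wrist_force: [-3.4, 5.8, 5.5]
grip_width: 0.0221
grip_force: 15.0
```

```bash
python3 st.py
```

```text
t 4.35 pos [ 0.5257 -0.1453  0.0976] yaw 124.25 tq [ 1.034  0.518 -0.003] F [-3.4  5.8  5.5] q6 -2.539 eff6 0.0088 w 0.0221 14.997153729200363
```

jog_arm(
  moves=[0, 0, 0, 0, 0.002, 0, 0.015, 0, 0, 0, 0, 0.002, 0, 0.015],
  grip_force=40,
)

```text
t: 4.55
eef_pos: [0.5256, -0.1452, 0.0977]
eef_rot: [0.001, -0.295, 0.956, -0.001]
wrist_force: [1.9, -0.2, 3.2]
grip_width: 0.0219
grip_force: 40.0
```

```bash
python3 st.py
```

```text
t 4.55 pos [ 0.5256 -0.1452  0.0977] yaw 124.27 tq [ 0.168 -0.235  0.023] F [ 1.9 -0.2  3.2] q6 -2.537 eff6 0.0249 w 0.0219 39.99727427959442
```

jog_arm(
  moves=[0, 0, 6, 0, 0, 0, 0.015, 0, 0, 12, 0, 0, 0, 0.015, 0, 0, 12, 0, 0, 0, 0.015],
)

```text
t: 4.85
eef_pos: [0.5257, -0.1454, 0.0977]
eef_rot: [0.001, -0.193, 0.981, -0.001]
wrist_force: [2.3, -0.1, 3.4]
grip_width: 0.0216
grip_force: 40.0
```

```bash
python3 st.py
```

```text
t 4.85 pos [ 0.5257 -0.1454  0.0977] yaw 112.26 tq [ 0.062 -0.374 -0.04 ] F [ 2.3 -0.1  3.4] q6 -2.328 eff6 0.4415 w 0.0216 39.9983686208725
```

jog_arm(
  moves=[0, 0, 6, 0, 0, 0, 0.015, 0, 0, 12, 0, 0, 0, 0.015, 0, 0, 12, 0, 0, 0, 0.015],
)

```text
t: 5.15
eef_pos: [0.5258, -0.1457, 0.0977]
eef_rot: [0.001, -0.09, 0.996, -0.001]
wrist_force: [3.6, -1.2, 3.6]
grip_width: 0.0218
grip_force: 40.0
```

```bash
python3 st.py
```

```text
t 5.15 pos [ 0.5258 -0.1457  0.0977] yaw 100.38 tq [-0.215 -0.526  0.009] F [ 3.6 -1.2  3.6] q6 -2.12 eff6 0.4358 w 0.0218 39.99852776527405
```

jog_arm(
  moves=[0, 0, 6, 0, 0, 0, 0.015, 0, 0, 12, 0, 0, 0, 0.015, 0, 0, 12, 0, 0, 0, 0.015],
)

```text
t: 5.45
eef_pos: [0.5258, -0.1459, 0.0976]
eef_rot: [0.002, 0.013, 1.0, -0.001]
wrist_force: [4.8, -3.4, 4.7]
grip_width: 0.0217
grip_force: 40.0
```

```bash
python3 st.py
```

```text
t 5.45 pos [ 0.5258 -0.1459  0.0976] yaw 88.48 tq [-0.5   -0.678  0.105] F [ 4.8 -3.4  4.7] q6 -1.912 eff6 0.552 w 0.0217 40.00085234642029
```

jog_arm(
  moves=[0, 0, 6, 0, 0, 0, 0.015, 0, 0, 12, 0, 0, 0, 0.015, 0, 0, 12, 0, 0, 0, 0.015],
)

```text
t: 5.75
eef_pos: [0.5258, -0.1461, 0.0975]
eef_rot: [0.002, 0.118, 0.993, -0.001]
wrist_force: [4.2, -4.0, 3.0]
grip_width: 0.0215
grip_force: 40.0
```

```bash
python3 st.py
```

```text
t 5.75 pos [ 0.5258 -0.1461  0.0975] yaw 76.5 tq [-0.738 -0.761  0.178] F [ 4.2 -4.   3. ] q6 -1.703 eff6 0.5504 w 0.0215 40.00357389450073
```

jog_arm(
  moves=[0, 0, 6, 0, 0, 0, 0.015, 0, 0, 12, 0, 0, 0, 0.015, 0, 0, 12, 0, 0, 0, 0.015],
)

```text
t: 6.05
eef_pos: [0.5257, -0.1463, 0.0974]
eef_rot: [0.002, 0.221, 0.975, -0.001]
wrist_force: [3.6, -5.3, 2.8]
grip_width: 0.022
grip_force: 40.0
```

```bash
python3 st.py
```

```text
t 6.05 pos [ 0.5257 -0.1463  0.0974] yaw 64.5 tq [-0.849 -0.689  0.136] F [ 3.6 -5.3  2.8] q6 -1.494 eff6 0.5688 w 0.022 40.00480055809021
```

Screw_1 bit between 100° and 88° tool yaw, about 95°, and is now roughly 30° past. I'll leave it there and go to screw_2.

jog_arm(
  moves=[0, 0, 0, 0, 0, 0, 0.055, 0, 0, 0, 0, 0, 0, 0.055, 0, 0, 0, 0, 0, 0, 0.055, 0, 0, 0, 0, 0, 0, 0.055, 0, 0, 0, 0, 0, -0.02, 0.055, 0, 0, 0, 0, 0, -0.042, 0.055, 0, 0, 0, 0, 0, -0.042, 0.055],
  grip_force=15,
)

```text
t: 6.75
eef_pos: [0.5265, -0.1455, 0.1418]
eef_rot: [0.003, 0.222, 0.975, -0.0]
wrist_force: [0.8, 0.0, 0.5]
grip_width: 0.0551
grip_force: 0.0
```

```bash
python3 st.py
```

```text
t 6.75 pos [ 0.5265 -0.1455  0.1418] yaw 64.32 tq [-0.01   0.041 -0.001] F [0.8 0.  0.5] q6 -1.491 eff6 -0.0008 w 0.0551 0.0
```

jog_arm(
  moves=[0, 0, -8, 0.02, 0.01, 0, 0.055, 0, 0, -16, 0.05, 0.025, 0, 0.055, 0, 0, -24, 0.077, 0.041, 0, 0.055, 0, 0, -28.5, 0.077, 0.041, 0, 0.055, 0, 0, -28.5, 0.077, 0.041, 0, 0.055, 0, 0, -28.5, 0.077, 0.041, 0, 0.055],
)

```text
t: 7.35
eef_pos: [0.4728, -0.0745, 0.1379]
eef_rot: [-0.0, -0.023, 1.0, 0.0]
wrist_force: [0.3, 0.2, 0.4]
grip_width: 0.0551
grip_force: 0.0
```

```bash
python3 st.py; sed -i 's/^E$//' h.py
python3 - <<'E'
from bench import bot
from h import *
m=bot.camera_model("wrist")
g=cv2.resize(bot.grab_frame("wrist")[:,:,::-1],(800,600),interpolation=cv2.INTER_CUBIC)
for c,yw in (((.4737,-.0764),3),((.5253,-.1460),66.5),((.5598,-.0666),3)):
    t=np.radians(yw+45+90*np.arange(4))
    P=np.c_[c[0]+.01556*np.cos(t),c[1]+.01556*np.sin(t),t*0+.123]
    cv2.polylines(g,[np.round(proj(m,P)*800/560).astype(int)],1,(0,0,255),1)
cv2.imwrite("pics/w3.png",g)
E
```

```text
t 7.35 pos [ 0.4728 -0.0745  0.1379] yaw 92.69 tq [0.048 0.024 0.026] F [0.3 0.2 0.4] q6 -1.886 eff6 -0.0203 w 0.0551 0.0
```

View pics/w3.png

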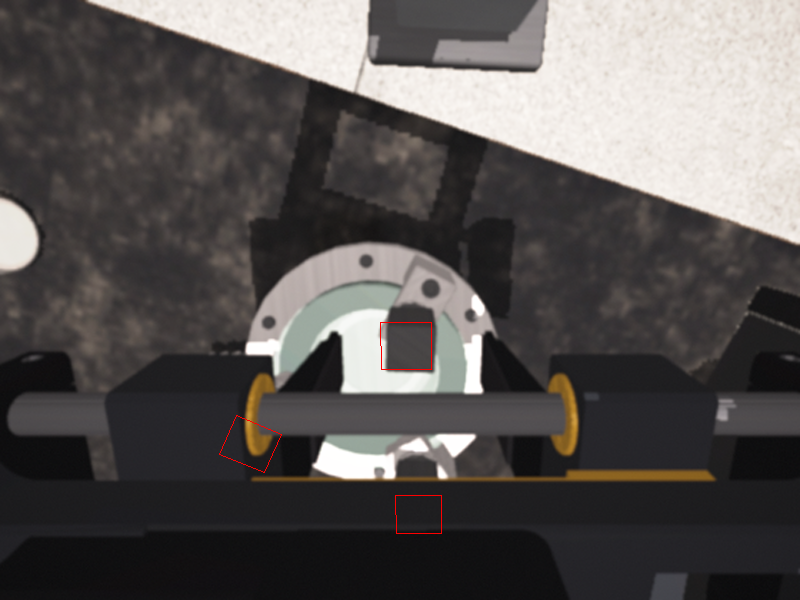

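Screw_2's top face is centred at (411,347), aligned and midway between the fingers at (333/487). I'll descend and close.

jog_arm(
  moves=[0, 0, 0, 0, 0, 0.02, 0.055, 0, 0, 0, 0, 0, 0.041, 0.055, 0, 0, 0, 0, 0, 0.041, 0.015, 0, 0, 0, 0, 0, 0.041, 0.015, 0, 0, 0, 0, 0, 0.041, 0.015, 0, 0, 0, 0, 0, 0.041, 0.015, 0, 0, 0, 0, 0, 0.041, 0.015, 0, 0, 0, 0, 0, 0.041, 0.015],
)

```text
t: 8.2
eef_pos: [0.4738, -0.0748, 0.0987]
eef_rot: [0.001, -0.024, 1.0, -0.0]
wrist_force: [-0.4, -0.6, 2.0]
grip_width: 0.0224
grip_force: 14.9
```

jog_arm(
  moves=[0, 0, 0, 0, 0, 0, 0.015, 0, 0, 0, 0, 0, 0, 0.015, 0, 0, 0, 0, 0, 0, 0.015],
  grip_force=40,
)

```text
t: 8.5
eef_pos: [0.4738, -0.0748, 0.0986]
eef_rot: [0.001, -0.024, 1.0, -0.0]
wrist_force: [0.5, -1.6, 5.9]
grip_width: 0.022
grip_force: 39.8
```

```bash
python3 st.py
```

```text
t 8.5 pos [ 0.4738 -0.0748  0.0986] yaw 92.77 tq [-0.086  0.052 -0.008] F [ 0.5 -1.6  5.9] q6 -1.888 eff6 -0.0014 w 0.022 39.79497849941254
```

jog_arm(
  moves=[0, 0, 6, 0, 0, 0, 0.015, 0, 0, 12, 0, 0, 0, 0.015, 0, 0, 12, 0, 0, 0, 0.015],
)

```text
t: 8.8
eef_pos: [0.4738, -0.0745, 0.0986]
eef_rot: [0.001, 0.081, 0.997, 0.0]
wrist_force: [-0.7, 0.7, 4.5]
grip_width: 0.0214
grip_force: 39.8
```

```bash
python3 st.py
```

```text
t 8.8 pos [ 0.4738 -0.0745  0.0986] yaw 80.67 tq [ 0.018 -0.049 -0.037] F [-0.7  0.7  4.5] q6 -1.676 eff6 0.3583 w 0.0214 39.796491265296936
```

jog_arm(
  moves=[0, 0, 6, 0, 0, 0, 0.015, 0, 0, 12, 0, 0, 0, 0.015, 0, 0, 12, 0, 0, 0, 0.015],
)

```text
t: 9.1
eef_pos: [0.4739, -0.0743, 0.0987]
eef_rot: [0.001, 0.185, 0.983, 0.0]
wrist_force: [0.7, 1.2, 5.3]
grip_width: 0.0217
grip_force: 39.8
```

```bash
python3 st.py
```

```text
t 9.1 pos [ 0.4739 -0.0743  0.0987] yaw 68.66 tq [ 0.195 -0.074 -0.046] F [0.7 1.2 5.3] q6 -1.467 eff6 0.3599 w 0.0217 39.79690611362457
```

jog_arm(
  moves=[0, 0, 6, 0, 0, 0, 0.015, 0, 0, 12, 0, 0, 0, 0.015, 0, 0, 12, 0, 0, 0, 0.015],
)

```text
t: 9.4
eef_pos: [0.474, -0.074, 0.0987]
eef_rot: [0.001, 0.287, 0.958, 0.001]
wrist_force: [1.1, 2.3, 6.2]
grip_width: 0.0219
grip_force: 39.8
```

```bash
python3 st.py
```

```text
t 9.4 pos [ 0.474  -0.074   0.0987] yaw 56.66 tq [ 0.366 -0.109 -0.002] F [1.1 2.3 6.2] q6 -1.258 eff6 0.3614 w 0.0219 39.79824721813202
```

jog_arm(
  moves=[0, 0, 6, 0, 0, 0, 0.015, 0, 0, 12, 0, 0, 0, 0.015, 0, 0, 12, 0, 0, 0, 0.015],
)

```text
t: 9.7
eef_pos: [0.4742, -0.0738, 0.0986]
eef_rot: [0.001, 0.385, 0.923, 0.001]
wrist_force: [1.3, 2.3, 5.4]
grip_width: 0.0218
grip_force: 39.8
```

```bash
python3 st.py
```

```text
t 9.7 pos [ 0.4742 -0.0738  0.0986] yaw 44.66 tq [ 0.402 -0.261 -0.006] F [1.3 2.3 5.4] q6 -1.048 eff6 0.3629 w 0.0218 39.80055749416351
```

jog_arm(
  moves=[0, 0, 6, 0, 0, 0, 0.015, 0, 0, 12, 0, 0, 0, 0.015, 0, 0, 12, 0, 0, 0, 0.015],
)

```text
t: 10.0
eef_pos: [0.4744, -0.0737, 0.0987]
eef_rot: [0.001, 0.479, 0.878, 0.002]
wrist_force: [2.7, 4.6, 5.5]
grip_width: 0.022
grip_force: 39.8
```

```bash
python3 st.py
```

```text
t 10.0 pos [ 0.4744 -0.0737  0.0987] yaw 32.76 tq [ 0.679 -0.52  -0.013] F [2.7 4.6 5.5] q6 -0.84 eff6 0.4527 w 0.022 39.80645477771759
```

jog_arm(
  moves=[0, 0, 6, 0, 0, 0, 0.015, 0, 0, 12, 0, 0, 0, 0.015, 0, 0, 12, 0, 0, 0, 0.015],
)

```text
t: 10.3
eef_pos: [0.4746, -0.0736, 0.0986]
eef_rot: [0.001, 0.568, 0.823, 0.002]
wrist_force: [4.0, 4.6, 4.6]
grip_width: 0.0217
grip_force: 39.8
```

```bash
python3 st.py
```

```text
t 10.3 pos [ 0.4746 -0.0736  0.0986] yaw 20.82 tq [ 0.713 -0.724  0.173] F [4.  4.6 4.6] q6 -0.632 eff6 0.548 w 0.0217 39.80867564678192
```

Screw_2's bite is clear at about 32° tool yaw (effort rose by 0.09, then 0.18). On to screw_3.

jog_arm(
  moves=[0, 0, 0, 0, 0, 0, 0.055, 0, 0, 0, 0, 0, 0, 0.055, 0, 0, 0, 0, 0, 0, 0.055, 0, 0, 0, 0, 0, 0, 0.055, 0, 0, 0, 0, 0, -0.02, 0.055, 0, 0, 0, 0, 0, -0.04, 0.055, 0, 0, 0, 0, 0, -0.04, 0.055],
  grip_force=15,
)

```text
t: 11.0
eef_pos: [0.4747, -0.0752, 0.1403]
eef_rot: [0.002, 0.568, 0.823, 0.001]
wrist_force: [0.5, -0.6, 0.4]
grip_width: 0.0548
grip_force: 0.0
```

jog_arm(
  moves=[0, 0, -8, -0.005, 0.02, 0, 0.055, 0, 0, -16, -0.01, 0.04, 0, 0.055, 0, 0, -24, -0.02, 0.06, 0, 0.055, 0, 0, -32, -0.023, 0.083, 0, 0.055, 0, 0, -40, -0.023, 0.083, 0, 0.055, 0, 0, -48, -0.023, 0.083, 0, 0.055, 0, 0, -56, -0.023, 0.083, 0, 0.055, 0, 0, -64, -0.023, 0.083, 0, 0.055],
)

```text
t: 11.8
eef_pos: [0.558, -0.0665, 0.1359]
eef_rot: [-0.001, 0.043, 0.999, 0.0]
wrist_force: [-0.4, 0.4, -0.0]
grip_width: 0.0547
grip_force: 0.0
```

jog_arm(
  moves=[0, 0, -8, 0, 0, 0, 0.055, 0, 0, -8, 0, 0, 0, 0.055, 0, 0, -8, 0, 0, 0, 0.055],
)

```text
t: 12.1
eef_pos: [0.5582, -0.0666, 0.1366]
eef_rot: [-0.001, -0.023, 1.0, 0.0]
wrist_force: [0.2, 0.6, -0.3]
grip_width: 0.055
grip_force: 0.0
```

```bash
python3 st.py
python3 - <<'E'
from bench import bot
from h import *
m=bot.camera_model("wrist")
g=cv2.resize(bot.grab_frame("wrist")[:,:,::-1],(800,600),interpolation=cv2.INTER_CUBIC)
for c,yw in (((.560,-.0659),3),):
    t=np.radians(yw+45+90*np.arange(4))
    P=np.c_[c[0]+.01556*np.cos(t),c[1]+.01556*np.sin(t),t*0+.123]
    cv2.polylines(g,[np.round(proj(m,P)*800/560).astype(int)],1,(0,0,255),1)
cv2.imwrite("pics/w4.png",g)
E
```

```text
t 12.1 pos [ 0.5582 -0.0666  0.1366] yaw 92.61 tq [0.017 0.005 0.009] F [ 0.2  0.6 -0.3] q6 -1.83 eff6 -0.0339 w 0.055 0.0
```

View pics/w4.png

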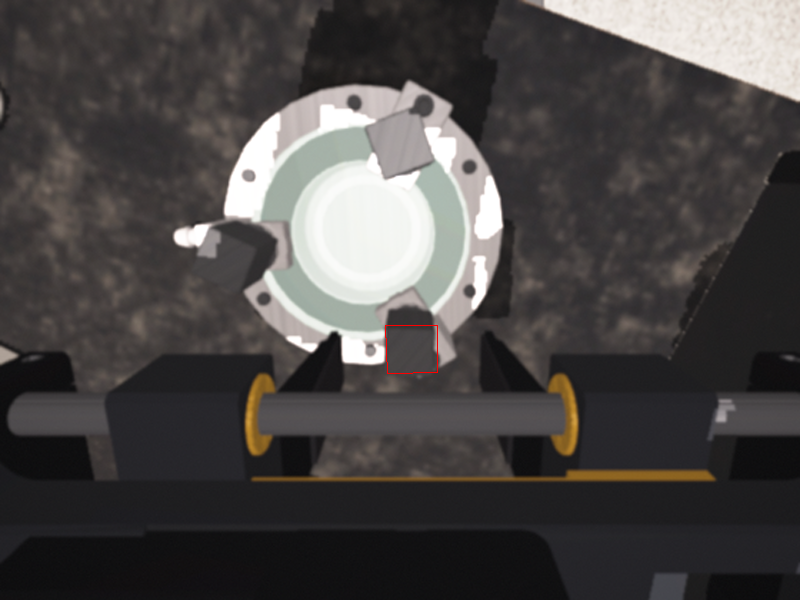

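Screw_3's head is centred at (411,348), exactly on the overlay. I'll descend and grip.

jog_arm(
  moves=[0, 0, 0, -0.0015, 0, 0.02, 0.055, 0, 0, 0, -0.0015, 0, 0.039, 0.055, 0, 0, 0, -0.0015, 0, 0.039, 0.015, 0, 0, 0, -0.0015, 0, 0.039, 0.015, 0, 0, 0, -0.0015, 0, 0.039, 0.015, 0, 0, 0, -0.0015, 0, 0.039, 0.015, 0, 0, 0, -0.0015, 0, 0.039, 0.015, 0, 0, 0, -0.0015, 0, 0.039, 0.015],
)

```text
t: 12.95
eef_pos: [0.5614, -0.0675, 0.0999]
eef_rot: [0.001, -0.024, 1.0, -0.001]
wrist_force: [2.3, -3.7, 0.4]
grip_width: 0.022
grip_force: 14.9
```

jog_arm(
  moves=[0, 0, 0, 0, 0, 0, 0.015, 0, 0, 0, 0, 0, 0, 0.015, 0, 0, 0, 0, 0, 0, 0.015],
  grip_force=40,
)

```text
t: 13.25
eef_pos: [0.5614, -0.0675, 0.0999]
eef_rot: [0.001, -0.024, 1.0, -0.001]
wrist_force: [2.0, -4.6, 2.6]
grip_width: 0.0217
grip_force: 39.9
```

```bash
python3 st.py
```

```text
t 13.25 pos [ 0.5614 -0.0675  0.0999] yaw 92.77 tq [-0.823 -0.363 -0.031] F [ 2.  -4.6  2.6] q6 -1.832 eff6 -0.0094 w 0.0217 39.86611247062683
```

jog_arm(
  moves=[0, 0, 6, 0, 0, 0, 0.015, 0, 0, 12, 0, 0, 0, 0.015, 0, 0, 12, 0, 0, 0, 0.015],
)

```text
t: 13.55
eef_pos: [0.5614, -0.0674, 0.0998]
eef_rot: [0.001, 0.081, 0.997, -0.001]
wrist_force: [2.2, -5.1, 2.0]
grip_width: 0.0218
grip_force: 39.9
```

```bash
python3 st.py
```

```text
t 13.55 pos [ 0.5614 -0.0674  0.0998] yaw 80.67 tq [-0.88  -0.368 -0.031] F [ 2.2 -5.1  2. ] q6 -1.621 eff6 0.357 w 0.0218 39.86579954624176
```

jog_arm(
  moves=[0, 0, 6, 0, 0, 0, 0.015, 0, 0, 12, 0, 0, 0, 0.015, 0, 0, 12, 0, 0, 0, 0.015],
)

```text
t: 13.85
eef_pos: [0.5614, -0.0674, 0.0998]
eef_rot: [0.002, 0.185, 0.983, -0.001]
wrist_force: [2.7, -4.0, 2.8]
grip_width: 0.0217
grip_force: 39.9
```

```bash
python3 st.py
```

```text
t 13.85 pos [ 0.5614 -0.0674  0.0998] yaw 68.67 tq [-0.869 -0.383 -0.004] F [ 2.7 -4.   2.8] q6 -1.412 eff6 0.3571 w 0.0217 39.86583709716797
```

jog_arm(
  moves=[0, 0, 6, 0, 0, 0, 0.015, 0, 0, 12, 0, 0, 0, 0.015, 0, 0, 12, 0, 0, 0, 0.015],
)

```text
t: 14.15
eef_pos: [0.5614, -0.0674, 0.0999]
eef_rot: [0.002, 0.287, 0.958, -0.0]
wrist_force: [1.6, -4.0, 3.5]
grip_width: 0.0216
grip_force: 39.9
```

```bash
python3 st.py
```

```text
t 14.15 pos [ 0.5614 -0.0674  0.0999] yaw 56.67 tq [-0.842 -0.368 -0.008] F [ 1.6 -4.   3.5] q6 -1.202 eff6 0.3573 w 0.0216 39.86599802970886
```

jog_arm(
  moves=[0, 0, 6, 0, 0, 0, 0.015, 0, 0, 12, 0, 0, 0, 0.015, 0, 0, 12, 0, 0, 0, 0.015],
)

```text
t: 14.45
eef_pos: [0.5614, -0.0674, 0.0999]
eef_rot: [0.002, 0.385, 0.923, -0.0]
wrist_force: [2.0, -4.2, 3.3]
grip_width: 0.0217
grip_force: 39.9
```

```bash
python3 st.py
```

```text
t 14.45 pos [ 0.5614 -0.0674  0.0999] yaw 44.67 tq [-0.886 -0.389 -0.065] F [ 2.  -4.2  3.3] q6 -0.993 eff6 0.3574 w 0.0217 39.865928292274475
```

jog_arm(
  moves=[0, 0, 6, 0, 0, 0, 0.015, 0, 0, 12, 0, 0, 0, 0.015, 0, 0, 12, 0, 0, 0, 0.015],
)

```text
t: 14.75
eef_pos: [0.5614, -0.0674, 0.0998]
eef_rot: [0.002, 0.48, 0.877, -0.0]
wrist_force: [2.8, -4.7, 3.5]
grip_width: 0.0221
grip_force: 39.9
```

```bash
python3 st.py
```

```text
t 14.75 pos [ 0.5614 -0.0674  0.0998] yaw 32.68 tq [-0.913 -0.35   0.099] F [ 2.8 -4.7  3.5] q6 -0.784 eff6 0.4247 w 0.0221 39.87060070037842
```

jog_arm(
  moves=[0, 0, 6, 0, 0, 0, 0.015, 0, 0, 6, 0, 0, 0, 0.015],
)

```text
t: 14.95
eef_pos: [0.5614, -0.0674, 0.0998]
eef_rot: [0.002, 0.525, 0.851, -0.0]
wrist_force: [2.0, -4.4, 2.9]
grip_width: 0.0217
grip_force: 39.9
```

```bash
python3 st.py
```

```text
t 14.95 pos [ 0.5614 -0.0674  0.0998] yaw 26.71 tq [-0.937 -0.397  0.064] F [ 2.  -4.4  2.9] q6 -0.679 eff6 0.507 w 0.0217 39.87993121147156
```

jog_arm(
  moves=[0, 0, 6, 0, 0, 0, 0.015, 0, 0, 6, 0, 0, 0, 0.015],
)

```text
t: 15.15
eef_pos: [0.5614, -0.0674, 0.0997]
eef_rot: [0.002, 0.568, 0.823, 0.0]
wrist_force: [2.3, -4.9, 2.7]
grip_width: 0.0218
grip_force: 39.9
```

```bash
python3 st.py
```

```text
t 15.15 pos [ 0.5614 -0.0674  0.0997] yaw 20.71 tq [-0.898 -0.398  0.202] F [ 2.3 -4.9  2.7] q6 -0.575 eff6 0.5289 w 0.0218 39.88238453865051
```

Screw_3's bite is at about 31° tool yaw and it is now about 10° past. All three bite, so back to screw_1 for its quarter turn.

jog_arm(
  moves=[0, 0, 0, 0, 0, 0, 0.055, 0, 0, 0, 0, 0, 0, 0.055, 0, 0, 0, 0, 0, 0, 0.055, 0, 0, 0, 0, 0, 0, 0.055, 0, 0, 0, 0, 0, -0.02, 0.055, 0, 0, 0, 0, 0, -0.04, 0.055, 0, 0, 0, 0, 0, -0.04, 0.055],
  grip_force=15,
)

```text
t: 15.85
eef_pos: [0.5622, -0.0668, 0.1417]
eef_rot: [0.002, 0.568, 0.823, 0.001]
wrist_force: [0.0, -0.6, 0.2]
grip_width: 0.0551
grip_force: 0.0
```

jog_arm(
  moves=[0, 0, -8, -0.015, -0.015, 0, 0.055, 0, 0, -16, -0.03, -0.03, 0, 0.055, 0, 0, -24, -0.05, -0.05, 0, 0.055, 0, 0, -32, -0.062, -0.061, 0, 0.055, 0, 0, -40, -0.062, -0.061, 0, 0.055, 0, 0, -45, -0.062, -0.061, 0, 0.055, 0, 0, -45, -0.062, -0.061, 0, 0.055, 0, 0, -45, -0.062, -0.061, 0, 0.055],
)

```text
t: 16.65
eef_pos: [0.5248, -0.1459, 0.1378]
eef_rot: [-0.001, 0.211, 0.978, 0.0]
wrist_force: [0.3, 0.2, -1.0]
grip_width: 0.0549
grip_force: 0.0
```

```bash
python3 st.py
```

```text
t 16.65 pos [ 0.5248 -0.1459  0.1378] yaw 65.67 tq [ 0.03  -0.015 -0.012] F [ 0.3  0.2 -1. ] q6 -1.516 eff6 -0.0208 w 0.0549 0.0
```

jog_arm(
  moves=[0, 0, 0, 0, 0, 0.02, 0.055, 0, 0, 0, 0, 0, 0.041, 0.055, 0, 0, 0, 0, 0, 0.041, 0.015, 0, 0, 0, 0, 0, 0.041, 0.015, 0, 0, 0, 0, 0, 0.041, 0.015, 0, 0, 0, 0, 0, 0.041, 0.015, 0, 0, 0, 0, 0, 0.041, 0.015, 0, 0, 0, 0, 0, 0.041, 0.015],
)

```text
t: 17.45
eef_pos: [0.5259, -0.1465, 0.0988]
eef_rot: [0.001, 0.21, 0.978, -0.0]
wrist_force: [-0.3, -0.5, 3.5]
grip_width: 0.0219
grip_force: 14.9
```

jog_arm(
  moves=[0, 0, 0, 0, 0, 0, 0.015, 0, 0, 0, 0, 0, 0, 0.015, 0, 0, 0, 0, 0, 0, 0.015],
  grip_force=40,
)

```text
t: 17.75
eef_pos: [0.5259, -0.1465, 0.0987]
eef_rot: [0.001, 0.21, 0.978, -0.0]
wrist_force: [-0.1, -0.3, 5.7]
grip_width: 0.0217
grip_force: 39.9
```

```bash
python3 st.py
```

```text
t 17.75 pos [ 0.5259 -0.1465  0.0987] yaw 65.77 tq [-0.079  0.077  0.068] F [-0.1 -0.3  5.7] q6 -1.518 eff6 0.0587 w 0.0217 39.89962935447693
```

jog_arm(
  moves=[0, 0, 7, 0, 0, 0, 0.015, 0, 0, 14, 0, 0, 0, 0.015, 0, 0, 20, 0, 0, 0, 0.015, 0, 0, 20, 0, 0, 0, 0.015],
)

```text
t: 18.15
eef_pos: [0.5257, -0.1468, 0.0986]
eef_rot: [0.001, 0.377, 0.926, -0.001]
wrist_force: [-0.9, -1.0, 4.6]
grip_width: 0.0219
grip_force: 39.9
```

```bash
python3 st.py
```

```text
t 18.15 pos [ 0.5257 -0.1468  0.0986] yaw 45.71 tq [-0.342  0.161  0.182] F [-0.9 -1.   4.6] q6 -1.167 eff6 0.5974 w 0.0219 39.911972880363464
```

jog_arm(
  moves=[0, 0, 7, 0, 0, 0, 0.015, 0, 0, 14, 0, 0, 0, 0.015, 0, 0, 20, 0, 0, 0, 0.015, 0, 0, 20, 0, 0, 0, 0.015],
)

```text
t: 18.55
eef_pos: [0.5253, -0.1471, 0.0983]
eef_rot: [0.001, 0.531, 0.847, -0.001]
wrist_force: [-2.8, -4.1, 4.2]
grip_width: 0.0221
grip_force: 39.9
```

```bash
python3 st.py
```

```text
t 18.55 pos [ 0.5253 -0.1471  0.0983] yaw 25.81 tq [-0.655  0.428  0.275] F [-2.8 -4.1  4.2] q6 -0.82 eff6 0.6843 w 0.0221 39.92123901844025
```

jog_arm(
  moves=[0, 0, 0, 0, 0, 0, 0.015],
)

```text
t: 18.65
eef_pos: [0.5253, -0.1471, 0.0983]
eef_rot: [0.001, 0.531, 0.848, -0.001]
wrist_force: [-2.6, -3.2, 4.1]
grip_width: 0.0219
grip_force: 39.9
```

Run:
```python
from bench import bot
import numpy as np
L=[]
for i in range(12):
    bot.grab_frame("top");s=bot.read_state();L.append([s["torque"][2],s["effort"][5],s["wrist_force"][1]])
L=np.array(L);print(L[:,:2].round(3).T,L.mean(0),L.std(0))
```

```text
[[0.252 0.235 0.26  0.218 0.249 0.282 0.245 0.261 0.2   0.236 0.265 0.254]
 [0.249 0.246 0.246 0.246 0.246 0.246 0.246 0.246 0.246 0.246 0.246 0.246]] [ 0.24643973  0.24632176 -3.1887992 ] [0.02101138 0.00082289 0.41020159]
```

jog_arm(
  moves=[0, 0, 8, 0, 0, 0, 0.015, 0, 0, 16, 0, 0, 0, 0.015, 0, 0, 22.5, 0, 0, 0, 0.015, 0, 0, 22.5, 0, 0, 0, 0.015],
)

```text
t: 19.65
eef_pos: [0.5248, -0.1473, 0.0981]
eef_rot: [0.0, 0.686, 0.727, -0.001]
wrist_force: [-3.8, -3.5, 6.3]
grip_width: 0.0221
grip_force: 39.9
```

```bash
cat > hold.py <<'E'
from bench import bot
import numpy as np,st
L=[]
for i in range(12):
    bot.grab_frame("top");s=bot.read_state();L.append([s["torque"][2],s["effort"][5],s["eef_pos"][2]])
print(np.mean(L,0).round(4))
E
python3 hold.py
```

```text
t 19.65 pos [ 0.5248 -0.1473  0.0981] yaw 3.33 tq [-0.753  0.655  0.239] F [-3.8 -3.5  6.3] q6 -0.427 eff6 0.6913 w 0.0221 39.93402600288391
[0.2827 0.291  0.0981]
```

jog_arm(
  moves=[0, 0, 0, 0, 0, 0, 0.055, 0, 0, 0, 0, 0, 0, 0.055, 0, 0, 0, 0, 0, 0, 0.055, 0, 0, 0, 0, 0, 0, 0.055, 0, 0, 0, 0, 0, -0.02, 0.055, 0, 0, 0, 0, 0, -0.04, 0.055, 0, 0, 0, 0, 0, -0.04, 0.055],
  grip_force=15,
)

```text
t: 20.95
eef_pos: [0.5272, -0.1467, 0.1407]
eef_rot: [0.003, 0.687, 0.727, 0.001]
wrist_force: [0.1, -0.2, 0.7]
grip_width: 0.0549
grip_force: 0.0
```

jog_arm(
  moves=[0, 0, -8, 0.025, -0.015, 0, 0.055, 0, 0, -16, 0.05, -0.03, 0, 0.055, 0, 0, -19.5, 0.075, -0.048, 0, 0.055, 0, 0, -19.5, 0.075, -0.048, 0, 0.055, 0, 0, -19.5, 0.075, -0.048, 0, 0.055, 0, 0, -19.5, 0.075, -0.048, 0, 0.055],
)

```text
t: 21.55
eef_pos: [0.4734, -0.0744, 0.1374]
eef_rot: [0.0, 0.554, 0.833, -0.0]
wrist_force: [0.7, 0.7, 0.2]
grip_width: 0.0549
grip_force: 0.0
```

```bash
python3 st.py
```

```text
t 21.55 pos [ 0.4734 -0.0744  0.1374] yaw 22.73 tq [-0.032 -0.004  0.008] F [0.7 0.7 0.2] q6 -0.665 eff6 0.0006 w 0.0549 0.0
```

jog_arm(
  moves=[0, 0, 0, 0, 0, 0.02, 0.055, 0, 0, 0, 0, 0, 0.041, 0.055, 0, 0, 0, 0, 0, 0.041, 0.015, 0, 0, 0, 0, 0, 0.041, 0.015, 0, 0, 0, 0, 0, 0.041, 0.015, 0, 0, 0, 0, 0, 0.041, 0.015, 0, 0, 0, 0, 0, 0.041, 0.015, 0, 0, 0, 0, 0, 0.041, 0.015],
)

```text
t: 22.35
eef_pos: [0.4747, -0.0739, 0.0979]
eef_rot: [0.002, 0.554, 0.833, 0.001]
wrist_force: [6.0, 2.3, -0.6]
grip_width: 0.0218
grip_force: 15.0
```

jog_arm(
  moves=[0, 0, 0, 0, 0, 0, 0.015, 0, 0, 0, 0, 0, 0, 0.015, 0, 0, 0, 0, 0, 0, 0.015],
  grip_force=40,
)

```text
t: 22.65
eef_pos: [0.4747, -0.0739, 0.0978]
eef_rot: [0.002, 0.554, 0.833, 0.001]
wrist_force: [5.6, 1.7, -0.3]
grip_width: 0.0218
grip_force: 40.0
```

```bash
python3 st.py
```

```text
t 22.65 pos [ 0.4747 -0.0739  0.0978] yaw 22.77 tq [ 0.282 -0.764  0.021] F [ 5.6  1.7 -0.3] q6 -0.665 eff6 -0.0043 w 0.0218 39.999913573265076
```

jog_arm(
  moves=[0, 0, 8, 0, 0, 0, 0.015, 0, 0, 16, 0, 0, 0, 0.015, 0, 0, 24, 0, 0, 0, 0.015, 0, 0, 32, 0, 0, 0, 0.015, 0, 0, 40, 0, 0, 0, 0.015, 0, 0, 40, 0, 0, 0, 0.015],
)

```text
t: 23.25
eef_pos: [0.4754, -0.0739, 0.0976]
eef_rot: [0.002, 0.806, 0.593, 0.002]
wrist_force: [9.1, 1.1, -4.4]
grip_width: 0.0219
grip_force: 40.0
```

```bash
python3 hold.py
```

```text
t 23.25 pos [ 0.4754 -0.0739  0.0976] yaw -17.32 tq [ 0.18  -1.337  0.283] F [ 9.1  1.1 -4.4] q6 0.035 eff6 0.7181 w 0.0219 40.007067918777466
[0.2066 0.2304 0.0975]
```

jog_arm(
  moves=[0, 0, 8, 0, 0, 0, 0.015, 0, 0, 16, 0, 0, 0, 0.015, 0, 0, 24, 0, 0, 0, 0.015, 0, 0, 32, 0, 0, 0, 0.015, 0, 0, 40, 0, 0, 0, 0.015, 0, 0, 42, 0, 0, 0, 0.015, 0, 0, 42, 0, 0, 0, 0.015],
)

```text
t: 24.55
eef_pos: [0.4759, -0.0743, 0.0972]
eef_rot: [0.002, 0.964, 0.265, 0.004]
wrist_force: [11.6, 0.4, -8.7]
grip_width: 0.0219
grip_force: 40.0
```

```bash
python3 hold.py
```

```text
t 24.55 pos [ 0.4759 -0.0743  0.0972] yaw -59.21 tq [-0.113 -1.785  0.35 ] F [11.6  0.4 -8.7] q6 0.766 eff6 0.4684 w 0.0219 40.0191593170166
[0.318  0.3326 0.0972]
```

jog_arm(
  moves=[0, 0, 0, 0, 0, 0, 0.055, 0, 0, 0, 0, 0, 0, 0.055, 0, 0, 0, 0, 0, 0, 0.055, 0, 0, 0, 0, 0, 0, 0.055, 0, 0, 0, 0, 0, -0.02, 0.055, 0, 0, 0, 0, 0, -0.04, 0.055, 0, 0, 0, 0, 0, -0.04, 0.055],
  grip_force=15,
)

```text
t: 25.85
eef_pos: [0.4749, -0.0745, 0.1396]
eef_rot: [0.001, 0.964, 0.265, 0.002]
wrist_force: [0.3, -0.2, 0.3]
grip_width: 0.0549
grip_force: 0.0
```

```bash
python3 st.py
```

```text
t 25.85 pos [ 0.4749 -0.0745  0.1396] yaw -59.23 tq [-0.159  0.109 -0.051] F [ 0.3 -0.2  0.3] q6 0.766 eff6 -0.0043 w 0.0549 0.0
```

Screw_2 is done. Now screw_3.

jog_arm(
  moves=[0, 0, -8, 0.02, 0.01, 0, 0.055, 0, 0, -16, 0.04, 0.02, 0, 0.055, 0, 0, -24, 0.06, 0.03, 0, 0.055, 0, 0, -32, 0.078, 0.038, 0, 0.055, 0, 0, -40, 0.078, 0.038, 0, 0.055, 0, 0, -48, 0.078, 0.038, 0, 0.055, 0, 0, -56, 0.078, 0.038, 0, 0.055, 0, 0, -64, 0.078, 0.038, 0, 0.055],
)

```text
t: 26.65
eef_pos: [0.5588, -0.0666, 0.1351]
eef_rot: [-0.001, 0.675, 0.738, -0.001]
wrist_force: [0.0, -0.1, 0.6]
grip_width: 0.0551
grip_force: 0.0
```

jog_arm(
  moves=[0, 0, -8, 0, 0, 0, 0.055, 0, 0, -16, 0, 0, 0, 0.055, 0, 0, -18, 0, 0, 0, 0.055, 0, 0, -18, 0, 0, 0, 0.055, 0, 0, -18, 0, 0, 0, 0.055],
)

```text
t: 27.15
eef_pos: [0.559, -0.0667, 0.1357]
eef_rot: [-0.001, 0.554, 0.833, -0.0]
wrist_force: [-0.1, 0.5, 0.2]
grip_width: 0.0551
grip_force: 0.0
```

```bash
python3 st.py
```

```text
t 27.15 pos [ 0.559  -0.0667  0.1357] yaw 22.72 tq [-0.088 -0.02   0.015] F [-0.1  0.5  0.2] q6 -0.611 eff6 -0.0085 w 0.0551 0.0
```

jog_arm(
  moves=[0, 0, 0, 0, 0.001, 0.02, 0.055, 0, 0, 0, 0, 0.001, 0.039, 0.055, 0, 0, 0, 0, 0.001, 0.039, 0.015, 0, 0, 0, 0, 0.001, 0.039, 0.015, 0, 0, 0, 0, 0.001, 0.039, 0.015, 0, 0, 0, 0, 0.001, 0.039, 0.015, 0, 0, 0, 0, 0.001, 0.039, 0.015, 0, 0, 0, 0, 0.001, 0.039, 0.015],
)

```text
t: 27.95
eef_pos: [0.5611, -0.0665, 0.0987]
eef_rot: [0.001, 0.554, 0.833, 0.0]
wrist_force: [0.2, -0.5, 1.4]
grip_width: 0.0217
grip_force: 15.0
```

jog_arm(
  moves=[0, 0, 0, 0, 0, 0, 0.015, 0, 0, 0, 0, 0, 0, 0.015, 0, 0, 0, 0, 0, 0, 0.015],
  grip_force=40,
)

```text
t: 28.25
eef_pos: [0.5611, -0.0665, 0.0987]
eef_rot: [0.001, 0.554, 0.833, 0.0]
wrist_force: [-0.8, 0.3, 5.5]
grip_width: 0.022
grip_force: 40.0
```

```bash
python3 st.py
```

```text
t 28.25 pos [ 0.5611 -0.0665  0.0987] yaw 22.77 tq [-0.072  0.168  0.031] F [-0.8  0.3  5.5] q6 -0.61 eff6 -0.0028 w 0.022 40.00122785568237
```

jog_arm(
  moves=[0, 0, 8, 0, 0, 0, 0.015, 0, 0, 16, 0, 0, 0, 0.015, 0, 0, 24, 0, 0, 0, 0.015, 0, 0, 32, 0, 0, 0, 0.015, 0, 0, 40, 0, 0, 0, 0.015, 0, 0, 40, 0, 0, 0, 0.015],
)

```text
t: 28.85
eef_pos: [0.5618, -0.0665, 0.0984]
eef_rot: [0.001, 0.805, 0.594, 0.001]
wrist_force: [3.5, 0.2, 2.3]
grip_width: 0.0214
grip_force: 40.0
```

```bash
python3 hold.py
```

```text
t 28.85 pos [ 0.5618 -0.0665  0.0984] yaw -17.19 tq [-0.139 -0.598  0.216] F [3.5 0.2 2.3] q6 0.087 eff6 0.8073 w 0.0214 40.00639200210571
[0.1963 0.2224 0.0983]
```

jog_arm(
  moves=[0, 0, 8, 0, 0, 0, 0.015, 0, 0, 16, 0, 0, 0, 0.015, 0, 0, 22, 0, 0, 0, 0.015, 0, 0, 22, 0, 0, 0, 0.015],
)

```text
t: 29.85
eef_pos: [0.5621, -0.0667, 0.0982]
eef_rot: [0.001, 0.903, 0.429, 0.002]
wrist_force: [7.8, -0.8, -0.2]
grip_width: 0.0219
grip_force: 40.0
```

```bash
python3 hold.py
```

```text
t 29.85 pos [ 0.5621 -0.0667  0.0982] yaw -39.17 tq [-0.233 -1.084  0.231] F [ 7.8 -0.8 -0.2] q6 0.471 eff6 0.6445 w 0.0219 40.010910630226135
[0.2661 0.2741 0.0982]
```

jog_arm(
  moves=[0, 0, 8, 0, 0, 0, 0.015, 0, 0, 16, 0, 0, 0, 0.015, 0, 0, 20.5, 0, 0, 0, 0.015, 0, 0, 20.5, 0, 0, 0, 0.015],
)

```text
t: 30.85
eef_pos: [0.5623, -0.067, 0.098]
eef_rot: [0.001, 0.965, 0.262, 0.002]
wrist_force: [8.2, -1.2, -1.3]
grip_width: 0.0215
grip_force: 40.0
```

```bash
python3 hold.py
```

```text
t 30.85 pos [ 0.5623 -0.067   0.098 ] yaw -59.63 tq [-0.405 -1.307  0.269] F [ 8.2 -1.2 -1.3] q6 0.828 eff6 0.597 w 0.0215 40.015811920166016
[0.3144 0.3147 0.098 ]
```

All three screws now have their quarter turn, with hold torques of about 0.29, 0.33 and 0.31 N m. I'll release, retreat upwards and hand in.

jog_arm(
  moves=[0, 0, 0, 0, 0, 0, 0.055, 0, 0, 0, 0, 0, 0, 0.055, 0, 0, 0, 0, 0, 0, 0.055, 0, 0, 0, 0, 0, 0, 0.055, 0, 0, 0, 0, 0, -0.02, 0.055, 0, 0, 0, 0, 0, -0.06, 0.055, 0, 0, 0, 0, 0, -0.1, 0.055, 0, 0, 0, 0, 0, -0.1, 0.055],
  grip_force=15,
)

```text
t: 32.25
eef_pos: [0.5638, -0.067, 0.2049]
eef_rot: [0.003, 0.965, 0.261, 0.005]
wrist_force: [0.3, 0.8, 0.7]
grip_width: 0.0549
grip_force: 0.0
```

Run:
```python
from bench import bot
import st
from h import *
m=bot.camera_model("wrist")
cv2.imwrite("pics/w5.png",cv2.resize(bot.grab_frame("wrist")[:,:,::-1],(800,600),interpolation=cv2.INTER_CUBIC))
```

```text
t 32.25 pos [ 0.5638 -0.067   0.2049] yaw -59.71 tq [-0.068  0.053 -0.044] F [0.3 0.8 0.7] q6 0.829 eff6 -0.003 w 0.0549 0.0
```

View pics/w5.png

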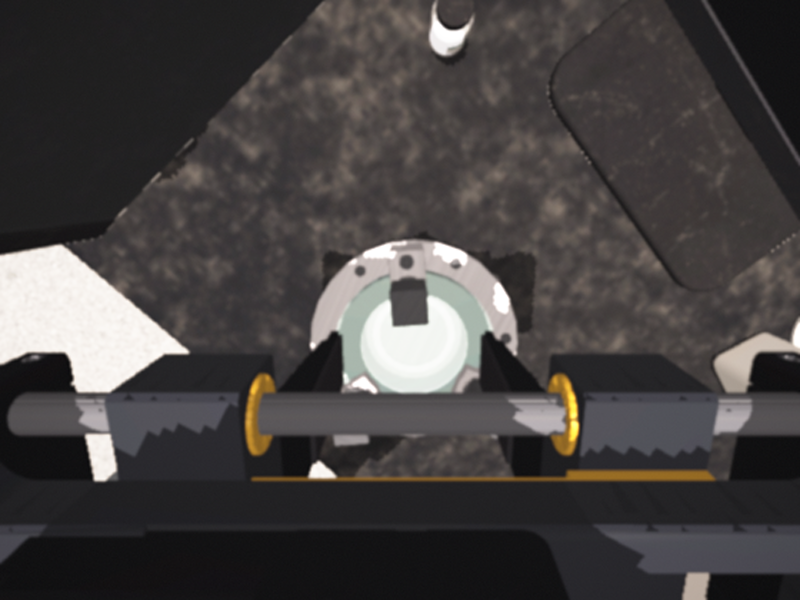

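The gripper is clear above the cell. Screw_3's head stands aligned at (409,303) and the vial is upright at (450,30).

```bash
python3 -c "
from bench import bot
print(bot.hand_in())"
```

```text
the job is handed in; nothing more can be done
None
```

I ran all three screws down to their bite, gave each about a quarter turn past it in order (1, 2, 3), and handed the job in; no verdict came back, and screw_1 is the least certain, at an estimated 76–97° past its bite (window 70–110°).

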